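# Gauge a burner sleeve and show it to the inspection camera

### The job

Take the brass sleeve off the burner it stands on and check its bore by sliding it all the way down over the gauge pin, until its flange rests on the shoulder. Then lift it off and show it to the inspection camera: the middle of the sleeve about 11 cm straight in front of the lens, its flanged end towards the lens and its bore in line with the way the lens looks. Finish while still holding it there, motionless; do not touch the camera, and leave the burner cap, the steel ring and the jar where they are.

Things in the scene. Friction and masses are not known exactly. Their poses are not given: they have to be found in the camera images.
- sleeve: Brass sleeve, loose, about 0.2 kg: a tube 46 mm tall, 34 mm outside diameter, with a 20 mm bore right through; round its foot is a flange 46 mm in diameter and 6 mm high. It stands upright, flange down, on one of the two burners. Origin: centre of the underside (flange end); z runs along the bore, from the flange end to the plain end.
- sleeve_mid (a point): The middle of the brass sleeve, on its bore axis, 23 mm above its underside.
- burner_a: Black cast-iron burner, fixed, round, 120 mm in diameter, with a flat 92 mm top 30 mm above the bench; from the centre of the top rises a brass jet stub 14 mm in diameter and 10 mm high. Origin: centre of the underside. The sleeve stands on this one, loosely around the stub.
- burner_b: A second burner just like the first; the burner cap lies on it.
- burner_cap: Black burner cap, loose, 68 mm in diameter and 20 mm high, on the second burner. Origin: centre of its underside. To be left alone.
- gauge: Gauge, fixed: a blue block 110 x 80 x 18 mm (x, y, z) with a round aluminium shoulder 52 mm in diameter, whose top is 25 mm above the bench, and an upright steel gauge pin in its middle, 17 mm in diameter up to 56 mm above the bench, then tapering to a blunt 6 mm point at 66 mm. Origin: centre of the underside.
- gauge_seat (a point): The centre of the top of the shoulder, at the root of the gauge pin, 25 mm above the bench; the sleeve's origin comes here when it is fully down.
- camera: Stand of the inspection camera, fixed: grey foot 120 x 100 x 12 mm, reaching from 10 mm in front of its origin to 110 mm behind it, and a post; with the head it is 150 mm tall. Origin: on the bench straight below the lens. Its -x is the side to which the camera looks, yawed a little either way.
- camera_head: White camera head, about 50 x 50 mm and 75 mm long, with a black lens 38 mm in diameter, fixed on the stand. Origin: centre of the lens's front face, 130 mm above the bench. Its z axis is the way the lens looks: upward and back towards the robot's side, 35 degrees off vertical.
- view_point (a point): The point in the air 110 mm straight in front of the lens along its axis, about 220 mm above the bench, where the middle of the sleeve is to be held.
- jar: Glass jar with a steel lid, loose, 64 mm in diameter, 80 mm tall. To be left alone.
- steel_ring: Short steel ring, loose, 44 mm outside, 24 mm bore, 18 mm high; not the sleeve. To be left alone.
Not all that is in view belongs to the job. What is meant by the sleeve is not white, and is the larger of those in its own colour.

How it is judged:
By the outcome, as a careful person would: the job done as asked, in the order asked, and still so for the second after the job is handed in, while the arm keeps its last pose, push and grip.
It also fails if it takes over 48 s, if anything falls off the work surface, if the arm or the gripper's body presses on something with over 40 N, if the wrist force passes 120 N, or if a joint passes its speed limit or range.

### The arm

A 6-joint arm with a two-finger parallel gripper is mounted at the origin on the work surface. World frame = base frame: x ahead of the robot, y to its left, z up, the work surface at z = 0. Lengths are in m, angles in degrees, forces in N, time in s.
With the tool pointing down it reaches from about 0.35 to 0.875 m from the base axis. Payload 4.2 kg.
Tool frame: the origin (TCP) lies between the finger pads; the fingertips stand 17 mm ahead of it and the grasp point (between the pads) lies 2 mm behind it; z points along the fingers, y is the line along which they close (so a half turn about z gives the same grasp; the last joint's range is limited). The gripper opens to 87 mm and grips with 3 to 60 N. Pads are 19 mm wide; open, the fingers measure 117 mm over their backs; the gripper's body (75 mm by 190 mm) begins 51 mm behind the grasp point.
Start: joints at [84.374, 22.042, 0.453, 0, -68.411, -14.817], TCP at [0.218, 0.586, 0.24] pointing down, gripper open.
Joint ranges: [-179.83, 179.83], [-69.29, 118.12], [-61.27, 80.66], [-181.25, 117.63], [-171.15, -9.14], [-177.46, 177.46]. Speed limits (degrees/s): [159.86, 159.86, 180, 180, 180, 180].

### API

Orientations are given as a 3x3 rotation matrix whose columns are the frame's x, y, z axes.
In Python, from station import r gives the robot as it stands.
- The arm moves only by the tool servo_tool, never from a script. Its argument "targets" is a list of rows, each a list of 5 numbers: the shift along the world's x, y, z in units of 30 mm (1.0 is 30 mm), then the turn about the world's z in rad, then the finger opening in mm, from 0 to 87. In form: [[x, y, z, turn, gripper], ...]. A call has exactly 5 rows; each row is the pose to reach, as a shift and turn from the pose commanded when the call began; what a row does not reach only later rows make up. A row lasts 1/12 s, in which the tool goes at most 41.7 mm and 7.16 degrees, less where a joint would pass 70% of its speed; a pose out of reach is approached as far as the arm can. A call with a gripper value outside its range is refused whole. The fingers move at their own pace and stop on an object; the grip force is fixed at half the most. Time passes only in rows, so rows that repeat a pose let the fingers close, or fill a call up. It gives the time, the measured TCP pose, the force, the opening and the grip force at its end, in the units of the state.
- r.sense(): the state, without advancing time (a new reading comes with each control period).
- r.capture(name): name is "scene" or "top" or "wrist"; returns a dict with "pixels" (384x512x3 uint8, red, green, blue), "fx", "fy", "cx", "cy" (pixels), "world_from_camera" (4x4, takes a point from camera to world coordinates). Camera axes: x right, y down, z forward; pixel columns grow to the right and rows downward; lengths in m; the calibration is good to about 2 mm. A picture is of the moment at which its call begins. There is no depth.
- r.finish_job(): hands the job in; it is judged then, once.
The state is a dict: "time_s": time; "joints": joint angles; "joint_velocities": joint speeds; "effort": joint torques, N m; "tcp_pos": TCP position; "ee_rot": TCP orientation; "wrist_force": force on the tool from outside, world axes, zero at the start; "moment": the same for the moment, N m; "gripper_width": opening from 0.0 (shut) to 1.0 (fully open); "gripper_force": force on a finger pad.
Only numpy, scipy, OpenCV 4.12 (cv2) and the standard library are available. Lean on these libraries where they do the work, as an engineer would, in place of code of your own. Each camera call takes 0.05 s, during which the arm holds its last target. There are 200 camera calls.

## Working session

There is one attempt and no reset: what is moved stays moved. The work goes in short steps, Python scripts to look and compute and a tool call to move; the robot and the scene stay as the last step left them, time stands still between calls to the robot, and variables do not carry over. Pictures are saved under pics/ and viewed, at most 10 in all, crops included, and the job is handed in when it is done.

Besides the shell and the picture viewer there is one more tool, called after "Emit:" as a command line: name --pt "numbers of a row" for each row, then --argument value for the rest. servo_tool: Moves the arm, as the interface text tells. Its arguments: {"type":"object","properties":{"targets":{"type":"array","items":{"type":"array","items":{"type":"number"}}}},"required":["targets"]}

```bash
mkdir -p pics; ls
cat > h.py <<'E'
import numpy as np,cv2
from station import r
def cap(n,save=None):
    c=r.capture(n)
    if save: cv2.imwrite('pics/'+save,c['pixels'][:,:,::-1])
    return c
def ray(c,u,v):
    T=np.array(c['world_from_camera']);d=np.array([(u-c['cx'])/c['fx'],(v-c['cy'])/c['fy'],1.])
    return T[:3,3],T[:3,:3]@d
def plane(c,u,v,z):
    o,d=ray(c,u,v);return o+d*(z-o[2])/d[2]
def proj(c,p):
    T=np.array(c['world_from_camera']);q=T[:3,:3].T@(np.array(p)-T[:3,3])
    return np.array([c['fx']*q[0]/q[2]+c['cx'],c['fy']*q[1]/q[2]+c['cy']])
E
python3 - <<'E'
from h import *
a=cap('scene');b=cap('top')
im=np.vstack([a['pixels'],b['pixels']])[:,:,::-1]
cv2.imwrite('pics/a.png',a['pixels'][:,:,::-1]);cv2.imwrite('pics/b.png',b['pixels'][:,:,::-1])
for c in(a,b):print(c['fx'],c['cx'],c['cy'],np.round(c['world_from_camera'],3))
print(r.sense())
E
```

```text
pics
368.02629788774135 255.1039753284387 189.2283761490946 [[ 0.678  0.523 -0.516  1.011]
 [ 0.735 -0.478  0.481 -0.565]
 [ 0.005 -0.705 -0.709  0.82 ]
 [ 0.     0.     0.     1.   ]]
405.74777881838514 255.5221491691502 197.1967568954364 [[ 0.022 -0.983  0.182  0.322]
 [-1.    -0.026 -0.018 -0.097]
 [ 0.022 -0.181 -0.983  1.213]
 [ 0.     0.     0.     1.   ]]
{'time_s': 0.1, 'joints': array([ 8.43718541e+01,  2.20866087e+01,  3.86593766e-01, -2.47396099e-02,
       -6.84122332e+01, -1.48152660e+01]), 'joint_velocities': array([ 0.01198288, -0.13512356,  0.22293135,  0.1227919 ,  0.12707939,
       -0.1248586 ]), 'effort': array([-4.24536547e-04, -3.91689849e+01,  1.87935001e+01,  4.23182622e+00,
        1.34674300e-02, -7.40727705e-05]), 'tcp_pos': array([0.2181221 , 0.58515143, 0.23856087]), 'ee_rot': array([[ 9.36962010e-01, -3.49430740e-01, -5.91693619e-04],
       [-3.49431223e-01, -9.36960069e-01, -1.91024721e-03],
       [ 1.13105804e-04,  1.99658529e-03, -9.99998000e-01]]), 'wrist_force': array([ 0.63501035,  0.79846743, -0.23847577]), 'moment': array([-0.02308755,  0.07624527,  0.02978896]), 'gripper_force': 0.0, 'gripper_width': 1.0015931000271738}
```

View pics/a.png

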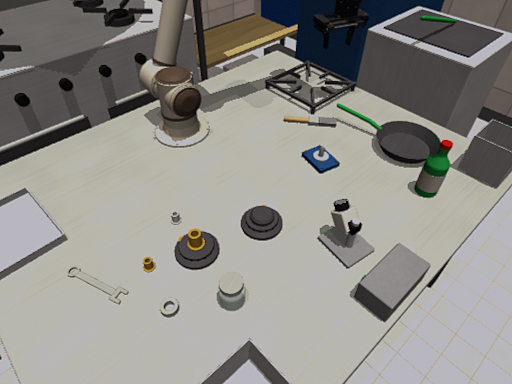

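View pics/b.png

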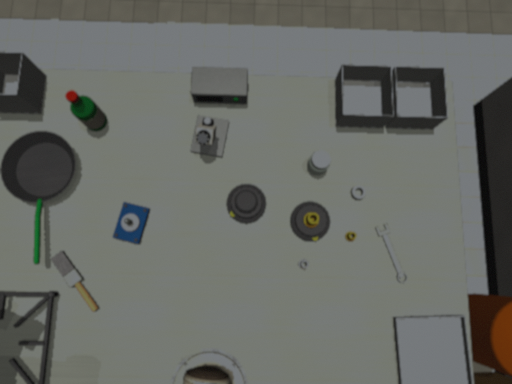

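Scene view: the larger brass sleeve is on the left burner at scene (196,238) and top (312,219). It could be confused with the small brass sleeve at scene (148,264) / top (351,237), the small white one at (175,217) / (303,265), and the steel ring at (170,307) / (358,193). I choose the large brass one on the burner, and will check it in a close crop.

```bash
cat > m.py <<'E'
from h import *
a=cap('scene');b=cap('top')
def blobs(c,lo,hi,mn=15):
    m=cv2.inRange(cv2.cvtColor(c['pixels'],cv2.COLOR_RGB2HSV),lo,hi)
    n,l,s,ce=cv2.connectedComponentsWithStats(m)
    return [(s[i].tolist(),ce[i].round(1).tolist()) for i in range(1,n) if s[i][4]>=mn]
if __name__=='__main__':
    for n,c in(('scene',a),('top',b)):
        print(n,'brass',[x for x in blobs(c,(15,150,70),(32,255,255)) if 100<x[1][0]<400])
        print(n,'blue',[x for x in blobs(c,(105,140,50),(122,255,255),60)if 100<x[1][0]<400])
    A=lambda c,u,v,w,h,k:cv2.resize(c['pixels'][v:v+h,u:u+w,::-1],None,fx=k,fy=k,interpolation=cv2.INTER_CUBIC)
    t=np.hstack([A(a,170,215,50,50,5),A(a,300,140,50,50,5),A(a,315,190,60,80,5)[:250]])
    u=np.hstack([A(b,287,195,50,50,5),A(b,105,195,50,50,5),A(b,185,110,60,50,5)])
    cv2.imwrite('pics/c.png',np.vstack([t,u]))
E
python3 m.py
```

```text
scene brass [([188, 229, 17, 22, 249], [195.3, 240.1]), ([143, 257, 12, 15, 113], [148.2, 264.2])]
scene blue [([261, 0, 38, 27, 845], [280.7, 10.9]), ([378, 0, 30, 22, 243], [392.8, 8.3]), ([302, 146, 37, 25, 293], [320.1, 159.4])]
top brass [([304, 213, 15, 14, 141], [311.0, 219.4])]
top blue [([116, 204, 33, 39, 521], [131.9, 223.4])]
```

View pics/c.png

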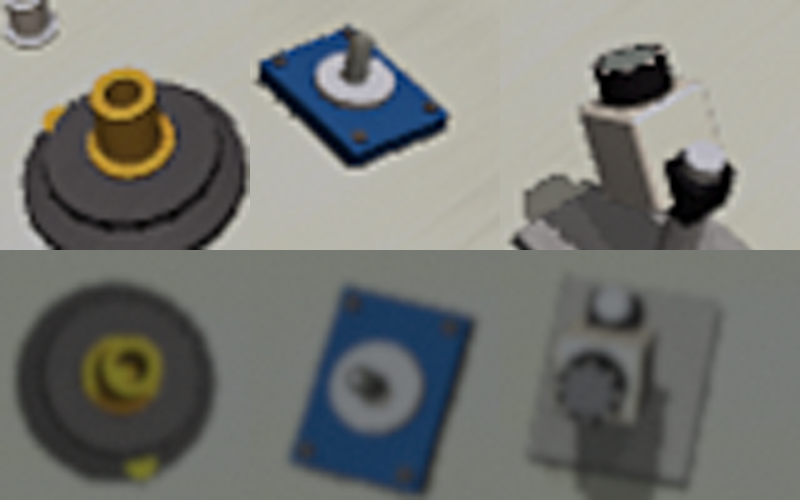

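Run:
```python
from m import *
def tri(ua,ub):
    M=np.zeros((3,3));y=np.zeros(3);L=[]
    for c,u in((a,ua),(b,ub)):
        o,d=ray(c,*u);d/=np.linalg.norm(d);P=np.eye(3)-np.outer(d,d);M+=P;y+=P@o;L.append((o,d))
    p=np.linalg.solve(M,y);return p.round(4),np.round([np.linalg.norm(np.cross(p-o,d)) for o,d in L],4)
for n,ua,ub,z in(('sleeve',(194.6,234.2),(313.9,218.2),.076),('seat',(321.2,155.8),(130,222.2),.025),('lens',(342,202),(203.4,137.4),.13)):
    print(n,tri(ua,ub),plane(a,*ua,z).round(4),plane(b,*ub,z).round(4))
pts=[(185+(x-500)/5,110+(y-250)/5) for x,y in((567,277),(720,300),(688,487),(530,460))]
P=np.array([plane(b,*p,.012)[:2] for p in pts]);print(P.round(4))
for i,j in((3,0),(2,1),(1,0),(2,3)):
    e=P[j]-P[i];print(np.linalg.norm(e).round(4),np.degrees(np.arctan2(e[1],e[0])).round(1))
m=cv2.inRange(cv2.cvtColor(b['pixels'],cv2.COLOR_RGB2HSV),(105,100,50),(122,255,255))
cs=max(cv2.findContours(m[:,100:160],0,2)[0],key=cv2.contourArea);rc=cv2.minAreaRect(cs);bx=cv2.boxPoints(rc)+[100,0]
Q=np.array([plane(b,*p,.018)[:2] for p in bx]);print(Q.round(4),Q.mean(0))
w=cap('wrist','w.png');print(np.round(w['world_from_camera'],3),w['fx'])
```

```text
sleeve (array([ 0.4779, -0.283 ,  0.069 ]), array([0.0027, 0.0027])) [ 0.4845 -0.2835  0.076 ] [ 0.4756 -0.2842  0.076 ]
seat (array([0.4595, 0.2508, 0.0168]), array([0.0021, 0.0021])) [0.466  0.2445 0.025 ] [0.4571 0.2468 0.025 ]
lens (array([0.6902, 0.0347, 0.1274]), array([0.0031, 0.0031])) [0.693  0.0355 0.13  ] [0.687  0.0321 0.13  ]
[[ 0.7979  0.065 ]
 [ 0.7857 -0.0307]
 [ 0.6646 -0.0153]
 [ 0.679   0.0819]]
0.1201 -8.1
0.1221 -7.3
0.0965 82.8
0.0982 81.6
[[0.4149 0.2948]
 [0.5194 0.2719]
 [0.4982 0.1963]
 [0.3942 0.2204]] [0.45670125 0.24585896]
[[-0.35  -0.906 -0.237  0.283]
 [-0.937  0.339  0.087  0.561]
 [ 0.001  0.253 -0.968  0.384]
 [ 0.     0.     0.     1.   ]] 288.7575276218965
```

Emit:
servo_tool --pt "0.8 -1.1 0 0.05 87" --pt "1.6 -2.2 0 0.1 87" --pt "2.4 -3.3 0 0.15 87" --pt "3.2 -4.4 0 0.2 87" --pt "4.0 -5.5 0 0.217 87"

```text
time_s: 0.77
tcp_pos: [0.3389, 0.419, 0.2397]
ee_rot: [[0.991, -0.137, 0.0], [-0.137, -0.991, 0.0], [0.0, -0.0, -1.0]]
wrist_force: [0.5, 0.7, -0.5]
gripper_width: 1.0
gripper_force: 0.0
```

Emit:
servo_tool --pt "0.8 -1.2 0 0 87" --pt "1.6 -2.4 0 0 87" --pt "2.4 -3.5 0 0 87" --pt "3.2 -4.6 0 0 87" --pt "4.1 -5.8 0 0 87"

```text
time_s: 1.18
tcp_pos: [0.4591, 0.2486, 0.24]
ee_rot: [[0.99, -0.139, 0.001], [-0.139, -0.99, 0.001], [0.001, -0.001, -1.0]]
wrist_force: [0.4, 0.8, 1.0]
gripper_width: 1.0
gripper_force: 0.0
```

Run:
```python
from h import *
w=cap('wrist','w1.png');np.save('w1.npy',w,allow_pickle=True)
s=r.sense();print(s['time_s'],s['tcp_pos'],s['ee_rot'].round(3)[:,0])
m=cv2.inRange(cv2.cvtColor(w['pixels'],cv2.COLOR_RGB2HSV),(100,120,40),(125,255,255))
c=max(cv2.findContours(m,0,2)[0],key=cv2.contourArea);bx=cv2.boxPoints(cv2.minAreaRect(c))
Q=np.array([plane(w,*p,.018)[:2] for p in bx]);print(bx,Q.round(4),Q.mean(0))
for p in((.461,.2457,.025),(.461,.2457,.066)):print(proj(w,p))
```

```text
1.2333 [0.46197179 0.24382829 0.23985733] [ 0.989 -0.145  0.001]
[[224.79509 206.25409]
 [232.12297 125.64755]
 [292.44263 131.13116]
 [285.11475 211.7377 ]] [[0.4197 0.2966]
 [0.5213 0.2702]
 [0.5043 0.197 ]
 [0.4009 0.2182]] [0.4615617  0.24547489]
[258.47742042 171.58235747]
[258.67729048 178.24518712]
```

View pics/w1.png

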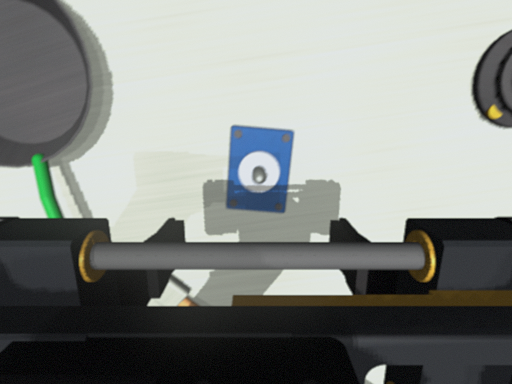

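Wrist view: the gauge block is at (260,170) and its shoulder at (259,172). That agrees with the seat at (0.461, 0.246). Next, over the sleeve.

Emit:
servo_tool --pt "0 -1.3 0 0 87" --pt "0.1 -2.6 0 0 87" --pt "0.1 -3.9 0 0 87" --pt "0.2 -5.2 0 0 87" --pt "0.2 -6.5 0 0 87"

```text
time_s: 1.65
tcp_pos: [0.4643, 0.0538, 0.2398]
ee_rot: [[0.99, -0.139, 0.001], [-0.139, -0.99, 0.0], [0.001, -0.0, -1.0]]
wrist_force: [1.0, 0.4, 0.4]
gripper_width: 1.002
gripper_force: 0.0
```

Emit:
servo_tool --pt "0 -1.3 0 0 87" --pt "0.1 -2.6 0 0 87" --pt "0.1 -3.9 0 0 87" --pt "0.2 -5.2 0 0 87" --pt "0.2 -6.5 0 0 87"

```text
time_s: 2.07
tcp_pos: [0.4704, -0.1414, 0.2399]
ee_rot: [[0.99, -0.139, 0.001], [-0.139, -0.99, -0.0], [0.001, -0.0, -1.0]]
wrist_force: [0.9, 0.7, -0.1]
gripper_width: 1.003
gripper_force: 0.0
```

Emit:
servo_tool --pt "0 -1.3 0 0 87" --pt "0.1 -2.6 0 0 87" --pt "0.2 -3.9 0 0 87" --pt "0.23 -4.7 0 0 87" --pt "0.23 -4.7 0 0 87"

```text
time_s: 2.48
tcp_pos: [0.4772, -0.2844, 0.239]
ee_rot: [[0.99, -0.144, -0.001], [-0.144, -0.99, -0.001], [-0.0, 0.001, -1.0]]
wrist_force: [-0.0, 0.5, -0.2]
gripper_width: 1.002
gripper_force: 0.0
```

Run:
```python
from h import *
s=r.sense();print(s['time_s'],s['tcp_pos'],s['ee_rot'].round(3)[:,0])
w=cap('wrist','w2.png')
m=cv2.inRange(cv2.cvtColor(w['pixels'],cv2.COLOR_RGB2HSV),(15,120,60),(35,255,255))
for c in cv2.findContours(m[:230],0,2)[0]:
    if cv2.contourArea(c)>30:
        x,y,ww,h=cv2.boundingRect(c);print(x,y,ww,h,plane(w,x+ww/2,y+h/2,.055).round(4))
for z in(.03,.076):print(z,proj(w,(.48,-.284,z)).round(1))
p=proj(w,(.48,-.284,.076)).astype(int);u,v=p
cv2.imwrite('pics/w2c.png',cv2.resize(w['pixels'][v-50:v+50,u-60:u+60,::-1],None,fx=5,fy=5));print(u-60,v-50)
```

```text
2.4833 [ 0.4772007  -0.28444025  0.23897006] [ 0.99  -0.144 -0.   ]
264 204 14 9 [ 0.4383 -0.2966  0.055 ]
72 182 12 10 [ 0.4972 -0.077   0.055 ]
338 177 26 24 [ 0.4484 -0.3926  0.055 ]
236 156 37 40 [ 0.4802 -0.283   0.055 ]
0.03 [255.5 172. ]
0.076 [255.3 179.9]
195 129
```

View pics/w2c.png

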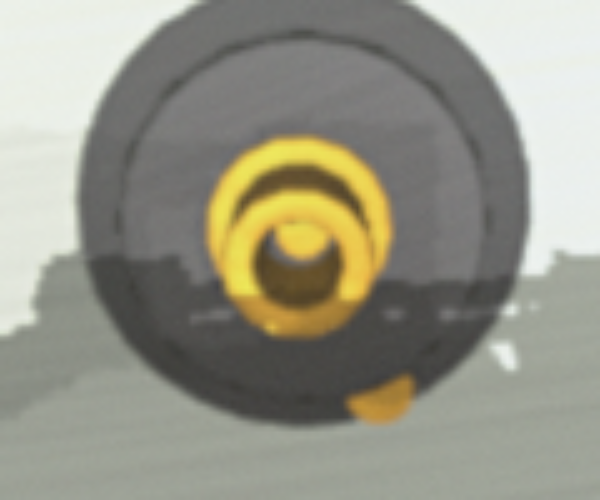

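Wrist crop: the sleeve's top ring is centred at crop (300,263), which is image (255,181.6). My estimate projects to (255,180), so it is confirmed and I can descend.

Emit:
servo_tool --pt "0 0 -1 0 87" --pt "0 0 -2 0 87" --pt "0 0 -3 0 87" --pt "0 0 -4 0 87" --pt "0 0 -4.8 0 87"

```text
time_s: 2.95
tcp_pos: [0.4765, -0.2791, 0.0938]
ee_rot: [[0.99, -0.138, -0.001], [-0.138, -0.99, 0.001], [-0.001, -0.001, -1.0]]
wrist_force: [-0.1, -0.3, 0.6]
gripper_width: 0.999
gripper_force: 0.0
```

Emit:
servo_tool --pt "0 0 -0.5 0 87" --pt "0 0 -0.9 0 87" --pt "0 0 -1.05 0 87" --pt "0 0 -1.05 0 60" --pt "0 0 -1.05 0 40"

```text
time_s: 3.37
tcp_pos: [0.4778, -0.2801, 0.0647]
ee_rot: [[0.99, -0.138, 0.001], [-0.138, -0.99, -0.0], [0.001, 0.0, -1.0]]
wrist_force: [-0.2, 0.1, 0.9]
gripper_width: 0.917
gripper_force: 0.0
```

Emit:
servo_tool --pt "0 0 0 0 20" --pt "0 0 0 0 0" --pt "0 0 0 0 0" --pt "0 0 0 0 0" --pt "0 0 0 0 0"

```text
time_s: 3.78
tcp_pos: [0.4774, -0.2806, 0.0644]
ee_rot: [[0.99, -0.14, 0.001], [-0.14, -0.99, -0.0], [0.001, 0.0, -1.0]]
wrist_force: [-0.4, -0.5, -1.1]
gripper_width: 0.555
gripper_force: 0.0
```

Emit:
servo_tool --pt "0 0 0 0 0" --pt "0 0 0 0 0" --pt "0 0 0 0 0" --pt "0 0 0 0 0" --pt "0 0 0 0 0"

```text
time_s: 4.2
tcp_pos: [0.4772, -0.2807, 0.0641]
ee_rot: [[0.99, -0.139, -0.0], [-0.139, -0.99, -0.0], [-0.0, 0.0, -1.0]]
wrist_force: [-1.1, -0.5, 0.9]
gripper_width: 0.374
gripper_force: 30.0
```

Emit:
servo_tool --pt "0 0 0.2 0 0" --pt "0 0 0.6 0 0" --pt "0 0 1.5 0 0" --pt "0 0 2.5 0 0" --pt "0 0 3.5 0 0"

```text
time_s: 4.62
tcp_pos: [0.4765, -0.2801, 0.1696]
ee_rot: [[0.99, -0.139, -0.002], [-0.139, -0.99, 0.001], [-0.002, -0.001, -1.0]]
wrist_force: [0.8, 0.4, -2.2]
gripper_width: 0.37
gripper_force: 30.0
```

Emit:
servo_tool --pt "0 1.2 0 0 0" --pt "0 2.4 0 0 0" --pt "-0.1 3.6 0 0 0" --pt "-0.1 4.8 0 0 0" --pt "-0.1 6.0 0 0 0"

```text
time_s: 5.03
tcp_pos: [0.4734, -0.0989, 0.1691]
ee_rot: [[0.99, -0.14, -0.0], [-0.14, -0.99, 0.0], [-0.001, -0.0, -1.0]]
wrist_force: [1.1, -0.2, -1.9]
gripper_width: 0.377
gripper_force: 30.0
```

Emit:
servo_tool --pt "0 1.2 0 0 0" --pt "-0.1 2.4 0 0 0" --pt "-0.2 3.6 0 0 0" --pt "-0.2 4.8 0 0 0" --pt "-0.2 6.0 0 0 0"

```text
time_s: 5.45
tcp_pos: [0.4673, 0.0812, 0.1692]
ee_rot: [[0.99, -0.139, -0.0], [-0.139, -0.99, 0.0], [-0.0, -0.0, -1.0]]
wrist_force: [0.1, 0.2, -1.2]
gripper_width: 0.374
gripper_force: 30.0
```

Emit:
servo_tool --pt "0 1.2 0 0 0" --pt "-0.1 2.4 0 0 0" --pt "-0.2 3.6 0 0 0" --pt "-0.3 4.8 0 0 0" --pt "-0.3 5.5 0 0 0"

```text
time_s: 5.87
tcp_pos: [0.4585, 0.2477, 0.1691]
ee_rot: [[0.991, -0.137, 0.0], [-0.137, -0.991, 0.001], [0.0, -0.001, -1.0]]
wrist_force: [0.4, -0.4, -1.7]
gripper_width: 0.378
gripper_force: 30.0
```

Emit:
servo_tool --pt "0 0 0 0 0" --pt "0 0 0 0 0" --pt "0 0 0 0 0" --pt "0 0 0 0 0" --pt "0 0 0 0 0"

```text
time_s: 6.28
tcp_pos: [0.4592, 0.2434, 0.169]
ee_rot: [[0.99, -0.141, -0.0], [-0.141, -0.99, -0.0], [-0.0, 0.0, -1.0]]
wrist_force: [0.2, 0.0, -2.1]
gripper_width: 0.371
gripper_force: 30.0
```

Run:
```python
from h import *
s=r.sense();t=s['tcp_pos'];print(s['time_s'],t,s['gripper_width'],s['gripper_force'],s['wrist_force'].round(1))
ims=[]
for n in('scene','top','wrist'):
    w=cap(n)
    for z in (-.034-.02,.0,.012):print(n,z,proj(w,t+[0,0,z]).round(1))
    m=cv2.inRange(cv2.cvtColor(w['pixels'],cv2.COLOR_RGB2HSV),(15,120,60),(35,255,255))
    u,v=proj(w,t).astype(int)
    for c in cv2.findContours(m,0,2)[0]:
        x,y,ww,h=cv2.boundingRect(c)
        if cv2.contourArea(c)>20 and abs(x-u)<80 and abs(y-v)<80:print(n,'brass',x,y,ww,h)
    k=3 if n=='wrist' else 6;q=240//k//2
    v=min(max(v,q),384-q)
    ims.append(cv2.resize(w['pixels'][v-q:v+q,u-q:u+q,::-1],(240,240),interpolation=cv2.INTER_CUBIC));print('origin',u-q,v-q,k)
cv2.imwrite('pics/d.png',np.hstack(ims))
```

```text
6.2833 [0.45919983 0.2433509  0.1690368 ] 0.3713024561935451 29.999710068223067 [ 0.2  0.  -2.1]
scene -0.054000000000000006 [323.  133.2]
scene 0.0 [325.4 119. ]
scene 0.012 [326.  115.7]
scene brass 318 114 15 19
origin 305 98 6
top -0.054000000000000006 [122.  217.5]
top 0.0 [115.6 214.7]
top 0.012 [114.1 214. ]
top brass 76 283 21 27
origin 95 194 6
wrist -0.054000000000000006 [256.4 215.4]
wrist 0.0 [256.3 248.1]
wrist 0.012 [256.2 258.6]
wrist brass 231 270 52 13
wrist brass 178 232 14 50
wrist brass 322 231 14 52
wrist brass 223 192 68 50
origin 216 208 3
```

View pics/d.png

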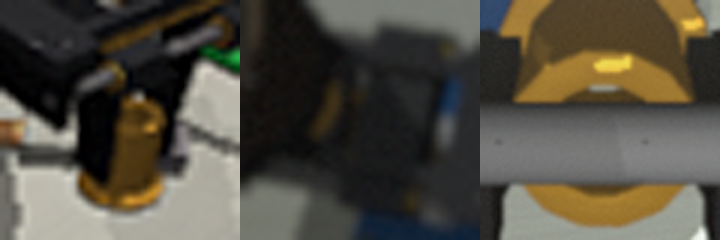

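Held upright: the scene crop shows the sleeve vertical between the pads, and the wrist shows its flange spanning columns 223 to 291, top row 192.

Run:
```python
from h import *
s=r.sense();t=s['tcp_pos'];R=s['ee_rot'];print(t)
w=cap('wrist')
for dz in(-.034,-.028):
    p=plane(w,257,192,t[2]+dz);print(dz,(R.T@(p-t)).round(4))
c=cap('scene');print(plane(c,(318+333)/2,130,t[2]-.031))
```

```text
[0.45938824 0.243721   0.16917352]
-0.034 [0.0227 0.0007 0.034 ]
-0.028 [0.0242 0.0007 0.028 ]
[0.47172013 0.23534957 0.13817352]
```

Emit:
servo_tool --pt "0.03 0.07 -0.6 0 0" --pt "0.03 0.07 -1.2 0 0" --pt "0.03 0.07 -1.8 0 0" --pt "0.03 0.07 -2.2 0 0" --pt "0.03 0.07 -2.2 0 0"

```text
time_s: 6.95
tcp_pos: [0.4587, 0.2451, 0.1005]
ee_rot: [[0.99, -0.14, -0.005], [-0.14, -0.99, -0.004], [-0.004, 0.004, -1.0]]
wrist_force: [-0.1, 0.1, -2.6]
gripper_width: 0.377
gripper_force: 30.0
```

Emit:
servo_tool --pt "0 0 -0.12 0 0" --pt "0 0 -0.24 0 0" --pt "0 0 -0.36 0 0" --pt "0 0 -0.4 0 0" --pt "0 0 -0.4 0 0"

```text
time_s: 7.37
tcp_pos: [0.4602, 0.2466, 0.0912]
ee_rot: [[0.99, -0.139, 0.0], [-0.139, -0.99, 0.0], [0.0, -0.0, -1.0]]
wrist_force: [0.6, -0.3, -1.3]
gripper_width: 0.375
gripper_force: 30.0
```

Emit:
servo_tool --pt "0 0 -0.1 0 0" --pt "0 0 -0.2 0 0" --pt "0 0 -0.3 0 0" --pt "0 0 -0.3 0 0" --pt "0 0 -0.3 0 0"

```text
time_s: 7.78
tcp_pos: [0.4599, 0.2468, 0.0816]
ee_rot: [[0.99, -0.14, -0.001], [-0.14, -0.99, 0.0], [-0.001, -0.0, -1.0]]
wrist_force: [-2.0, 2.5, -4.0]
gripper_width: 0.373
gripper_force: 30.0
```

Emit:
servo_tool --pt "-0.02 0.03 -0.1 0 0" --pt "-0.02 0.03 -0.2 0 0" --pt "-0.02 0.03 -0.3 0 0" --pt "-0.02 0.03 -0.4 0 0" --pt "-0.02 0.03 -0.4 0 0"

```text
time_s: 8.2
tcp_pos: [0.4594, 0.247, 0.0693]
ee_rot: [[0.99, -0.14, -0.001], [-0.14, -0.99, -0.001], [-0.001, 0.001, -1.0]]
wrist_force: [0.3, -0.8, -2.0]
gripper_width: 0.373
gripper_force: 30.0
```

Emit:
servo_tool --pt "0 0 -0.1 0 0" --pt "0 0 -0.2 0 0" --pt "0 0 -0.3 0 0" --pt "0 0 -0.35 0 0" --pt "0 0 -0.35 0 0"

```text
time_s: 8.62
tcp_pos: [0.4596, 0.2474, 0.0594]
ee_rot: [[0.99, -0.139, -0.0], [-0.139, -0.99, -0.0], [-0.0, 0.0, -1.0]]
wrist_force: [1.0, -0.4, -2.5]
gripper_width: 0.379
gripper_force: 30.0
```

Almost down; now to press lightly until contact.

Emit:
servo_tool --pt "0 0 -0.03 0 0" --pt "0 0 -0.06 0 0" --pt "0 0 -0.09 0 0" --pt "0 0 -0.09 0 0" --pt "0 0 -0.09 0 0"

```text
time_s: 9.03
tcp_pos: [0.4597, 0.2476, 0.059]
ee_rot: [[0.99, -0.138, 0.001], [-0.138, -0.99, 0.0], [0.001, -0.0, -1.0]]
wrist_force: [-5.3, -1.8, 11.9]
gripper_width: 0.375
gripper_force: 30.0
```

Seated: 12 N upward at TCP z 0.059, so the underside is at 0.025, the shoulder height. Since commands can't tilt the tool, I'll lift until only the pin's tip is in the bore. Then I'll use the pin to pivot the sleeve about the pad axis.

Emit:
servo_tool --pt "0 0 0.2 0 0" --pt "0 0 0.5 0 0" --pt "0 0 0.8 0 0" --pt "0 0 1.2 0 0" --pt "0 0 1.2 0 0"

```text
time_s: 9.45
tcp_pos: [0.4611, 0.2487, 0.0955]
ee_rot: [[0.99, -0.139, 0.004], [-0.139, -0.99, 0.004], [0.004, -0.004, -1.0]]
wrist_force: [0.5, 0.2, -1.9]
gripper_width: 0.377
gripper_force: 30.0
```

Emit:
servo_tool --pt "0 0 0 0 0" --pt "0 0 0 0 0" --pt "0 0 0 0 0" --pt "0 0 0 0 0" --pt "0 0 0 0 0"

```text
time_s: 9.87
tcp_pos: [0.4594, 0.2473, 0.0923]
ee_rot: [[0.99, -0.139, -0.001], [-0.139, -0.99, -0.001], [-0.001, 0.001, -1.0]]
wrist_force: [-1.1, -0.7, -2.5]
gripper_width: 0.374
gripper_force: 30.0
```

Emit:
servo_tool --pt "-0.1 0.015 0 0 0" --pt "-0.18 0.025 -0.02 0 0" --pt "-0.26 0.037 -0.04 0 0" --pt "-0.34 0.05 -0.06 0 0" --pt "-0.34 0.05 -0.06 0 0"

```text
time_s: 10.28
tcp_pos: [0.4515, 0.2498, 0.092]
ee_rot: [[0.99, -0.138, 0.005], [-0.138, -0.99, 0.002], [0.005, -0.003, -1.0]]
wrist_force: [6.5, -1.5, -2.7]
gripper_width: 0.374
gripper_force: 29.8
```

Emit:
servo_tool --pt "-0.06 0.01 -0.03 0 0" --pt "-0.12 0.02 -0.06 0 0" --pt "-0.18 0.025 -0.1 0 0" --pt "-0.22 0.03 -0.13 0 0" --pt "-0.22 0.03 -0.13 0 0"

```text
time_s: 10.7
tcp_pos: [0.446, 0.2507, 0.0893]
ee_rot: [[0.991, -0.137, 0.007], [-0.137, -0.991, 0.002], [0.007, -0.003, -1.0]]
wrist_force: [8.1, -4.7, 3.4]
gripper_width: 0.371
gripper_force: 30.0
```

```bash
cat > e.py <<'E'
from h import *
import sys
s=r.sense();t=s['tcp_pos'];print(s['time_s'],t.round(4),s['wrist_force'].round(1))
ims=[]
for n in('scene','wrist'):
    w=cap(n);u,v=proj(w,t+[0,0,-.01]).astype(int);q=30 if n=='scene' else 65
    print(n,'origin',u-q,v-q,'scale',390/2/q,'tcp',proj(w,t).round(1))
    ims.append(cv2.resize(w['pixels'][v-q:v+q,u-q:u+q,::-1],(390,390),interpolation=cv2.INTER_CUBIC))
cv2.imwrite('pics/'+sys.argv[1],np.hstack(ims))
E
python3 e.py e1.png
```

```text
10.7 [0.446  0.2507 0.0893] [ 8.1 -4.7  3.4]
scene origin 289 109 scale 6.5 tcp [320.3 136.9]
wrist origin 190 175 scale 3.0 tcp [255.8 248. ]
```

View pics/e1.png

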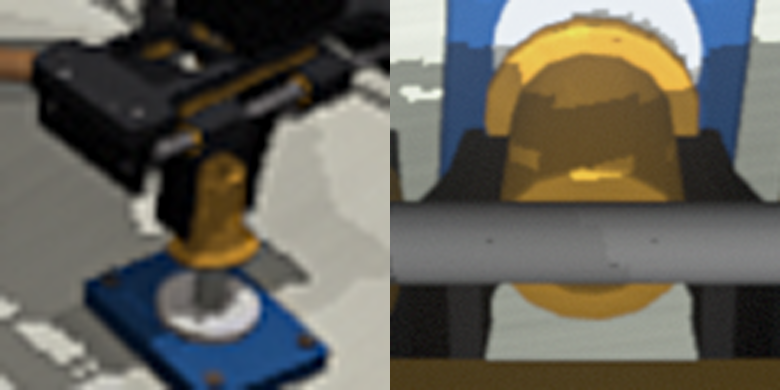

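Pivoting works. In the scene crop the sleeve leans back with its flange forward over the pin, and the wrist shows the flange front at row ~180. Continuing.

Emit:
servo_tool --pt "-0.07 0.01 -0.05 0 0" --pt "-0.14 0.02 -0.1 0 0" --pt "-0.2 0.03 -0.15 0 0" --pt "-0.26 0.037 -0.2 0 0" --pt "-0.26 0.037 -0.2 0 0"

```text
time_s: 11.22
tcp_pos: [0.438, 0.2519, 0.0833]
ee_rot: [[0.991, -0.137, 0.007], [-0.137, -0.991, 0.003], [0.007, -0.004, -1.0]]
wrist_force: [8.2, -3.4, 3.1]
gripper_width: 0.373
gripper_force: 30.0
```

```bash
cat > tilt.py <<'E'
from h import *
from scipy.optimize import brentq
s=r.sense();t=s['tcp_pos'];R=s['ee_rot'];w=cap('wrist')
print(s['time_s'],t.round(4),s['wrist_force'].round(1))
m=cv2.inRange(cv2.cvtColor(w['pixels'],cv2.COLOR_RGB2HSV),(12,110,40),(35,255,255))
rows=np.where(m[150:290,250:263].sum(1)>255*6)[0]+150
def xz(row):  # ray in the tool's x-z plane: camera point and direction
    o,d=ray(w,256.5,row);return (R.T@(o-t))[[0,2]],(R.T@d)[[0,2]]
G=np.array([0.0007,-.002])
def corner(th,x,h): c,q=np.cos(th),np.sin(th);return G+np.array([x*c-h*q,-(x*q+h*c)])
def f(th,pts,o,d):
    cr=lambda p:(p-o)[0]*d[1]-(p-o)[1]*d[0]
    k=[cr(corner(th,*p)) for p in pts];return max(k,key=lambda v:v*SG)
for name,row,pts in(('flange front',rows.min(),[(.023,-.036),(.023,-.030)]),('plain rear',rows.max()+1,[(-.017,.010)])):
    o,d=xz(row);SG=np.sign((corner(0,.3,0)-o)[0]*d[1]-(corner(0,.3,0)-o)[1]*d[0])
    # tilt: plain end to -x, flange to +x
    g=[f(a,pts,o,d) for a in np.radians(range(-5,61))]
    z=[i-5+g[i]/(g[i]-g[i+1]) for i in range(65) if g[i]*g[i+1]<0]
    print(name,row,np.round(z,1))
E
python3 tilt.py
```

```text
11.2167 [0.438  0.2519 0.0833] [ 8.2 -3.4  3.1]
flange front 172 [30.2]
plain rear 277 [41.2]
```

```bash
cat >> tilt.py <<'E'
for G in(np.array([.0007,-.002]),np.array([.0015,-.002])):
  for th in(0,25,30,35,40):
    a=np.radians(th);out=[]
    for p in((.023,-.036),(.023,-.030),(-.017,.010)):
        q=corner(a,*p);out.append(proj(w,t+R@np.array([q[0],0,q[1]]))[1].round(1))
    # bore rim nearest the lens, flange side width
    b=corner(a,0,-.033);W=[proj(w,t+R@np.array([b[0],y,b[1]]))[0] for y in(-.023,.023)]
    print(th,out,'flange width',round(abs(W[0]-W[1]),1))
mm=m[150:250];cols=[np.where(q)[0] for q in mm];print('max width',max((c.max()-c.min()+1,i+150) for i,c in enumerate(cols) if len(c) for c in [c[(c>215)&(c<300)]] if len(c)))
E
python3 tilt.py; python3 e.py e2.png
```

```text
11.2667 [0.438  0.2519 0.0833] [ 7.5 -4.8  3.4]
flange front 172 [30.2]
plain rear 277 [41.2]
0 [np.float64(190.4), np.float64(192.8), np.float64(287.1)] flange width 71.0
25 [np.float64(174.2), np.float64(180.4), np.float64(282.9)] flange width 73.6
30 [np.float64(172.1), np.float64(179.1), np.float64(281.3)] flange width 74.4
35 [np.float64(170.4), np.float64(178.3), np.float64(279.5)] flange width 75.3
40 [np.float64(169.3), np.float64(178.0), np.float64(277.5)] flange width 76.3
0 [np.float64(189.2), np.float64(191.5), np.float64(285.7)] flange width 71.1
25 [np.float64(172.8), np.float64(179.1), np.float64(281.6)] flange width 73.7
30 [np.float64(170.7), np.float64(177.7), np.float64(280.0)] flange width 74.5
35 [np.float64(169.0), np.float64(176.9), np.float64(278.2)] flange width 75.4
40 [np.float64(167.8), np.float64(176.5), np.float64(276.2)] flange width 76.4
max width (np.int64(73), 205)
11.3167 [0.438  0.2519 0.0833] [ 7.7 -3.5  4.3]
scene origin 288 109 scale 6.5 tcp [318.4 137.1]
wrist origin 190 175 scale 3.0 tcp [255.8 248. ]
```

View pics/e2.png

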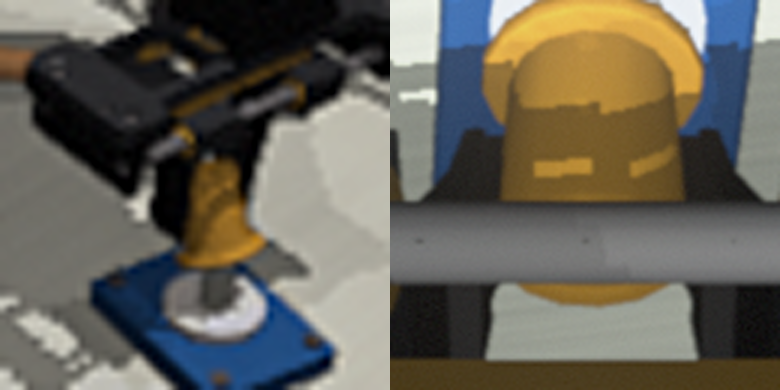

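Scene crop: the sleeve is leaning well back. From upright, the wrist rows moved from 192 to 172 (front) and 283 to 277 (rear). Together with the pin geometry that puts the tilt at ~33°, so a small extra nudge, then lift off.

Emit:
servo_tool --pt "-0.03 0.004 -0.02 0 0" --pt "-0.055 0.008 -0.04 0 0" --pt "-0.055 0.008 -0.04 0 0" --pt "-0.055 0.008 -0.04 0 0" --pt "-0.055 0.008 -0.04 0 0"

```text
time_s: 11.83
tcp_pos: [0.4369, 0.2522, 0.0823]
ee_rot: [[0.99, -0.137, 0.007], [-0.137, -0.991, 0.003], [0.007, -0.004, -1.0]]
wrist_force: [8.9, -5.8, 3.4]
gripper_width: 0.374
gripper_force: 30.0
```

Emit:
servo_tool --pt "0.05 -0.007 0.1 0 0" --pt "0.05 -0.007 0.4 0 0" --pt "0.05 -0.007 0.8 0 0" --pt "0.05 -0.007 1.6 0 0" --pt "0.05 -0.007 2.6 0 0"

```text
time_s: 12.25
tcp_pos: [0.4329, 0.2498, 0.1572]
ee_rot: [[0.99, -0.14, -0.005], [-0.14, -0.99, -0.004], [-0.004, 0.005, -1.0]]
wrist_force: [-0.6, 0.4, -3.2]
gripper_width: 0.371
gripper_force: 30.0
```

Emit:
servo_tool --pt "0 0 0.8 0 0" --pt "0 0 1.6 0 0" --pt "0.5 -0.5 2.4 0 0" --pt "1.2 -1.3 2.6 0 0" --pt "2.0 -2.2 2.6 0 0"

```text
time_s: 12.67
tcp_pos: [0.4953, 0.1859, 0.2394]
ee_rot: [[0.991, -0.136, 0.004], [-0.136, -0.991, 0.004], [0.004, -0.004, -1.0]]
wrist_force: [-0.1, 0.6, -1.6]
gripper_width: 0.37
gripper_force: 30.0
```

Emit:
servo_tool --pt "0.8 -0.9 0 0 0" --pt "1.6 -1.8 0 0 0" --pt "2.4 -2.7 0 0 0" --pt "3.2 -3.6 0 0 0" --pt "4.0 -4.4 0 0 0"

```text
time_s: 13.08
tcp_pos: [0.6147, 0.0516, 0.2359]
ee_rot: [[0.99, -0.14, -0.002], [-0.14, -0.99, 0.0], [-0.002, 0.0, -1.0]]
wrist_force: [0.7, 0.7, -2.5]
gripper_width: 0.369
gripper_force: 30.0
```

Emit:
servo_tool --pt "0.1 -0.2 0 0 0" --pt "0.1 -0.2 0 0 0" --pt "0.1 -0.2 0 0 0" --pt "0.1 -0.2 0 0 0" --pt "0.1 -0.2 0 0 0"

```text
time_s: 13.5
tcp_pos: [0.6169, 0.0482, 0.2363]
ee_rot: [[0.99, -0.138, -0.0], [-0.138, -0.99, 0.0], [-0.0, -0.0, -1.0]]
wrist_force: [0.4, 0.5, -2.3]
gripper_width: 0.371
gripper_force: 30.0
```

Run:
```python
from h import *
s=r.sense();t=s['tcp_pos'];print(s['time_s'],t.round(4),s['ee_rot'].round(3)[:,0],s['wrist_force'].round(1))
L=(.69,.034,.13)
A,B,C=cap('wrist'),cap('scene'),cap('top')
ims=[]
for w,q,k,p in((A,65,6,L),(B,36,5,t+[0,0,-.01]),(C,30,5,L)):
    u,v=proj(w,p).astype(int);v=min(max(v,q),384-q)
    print('origin',u-q,v-q,'scale',260/2/q,'lens',proj(w,L).round(1),'tcp',proj(w,t).round(1))
    ims.append(cv2.resize(w['pixels'][v-q:v+q,u-q:u+q,::-1],(260,260),interpolation=cv2.INTER_CUBIC))
W=cv2.resize(A['pixels'][:,:,::-1],(440,330));cv2.imwrite('pics/f.png',np.vstack([np.hstack(ims),np.pad(W,((0,0),(0,340),(0,0)))]))
```

```text
13.5 [0.6169 0.0482 0.2363] [ 0.99  -0.138 -0.   ] [ 0.4  0.5 -2.3]
origin 195 45 scale 2.0 lens [260.9 110.3] tcp [255.8 248. ]
origin 291 120 scale 3.611111111111111 lens [340.7 201.7] tcp [328.  153.6]
origin 172 106 scale 4.333333333333333 lens [202.8 136.3] tcp [191.2 150.2]
```

View pics/f.png

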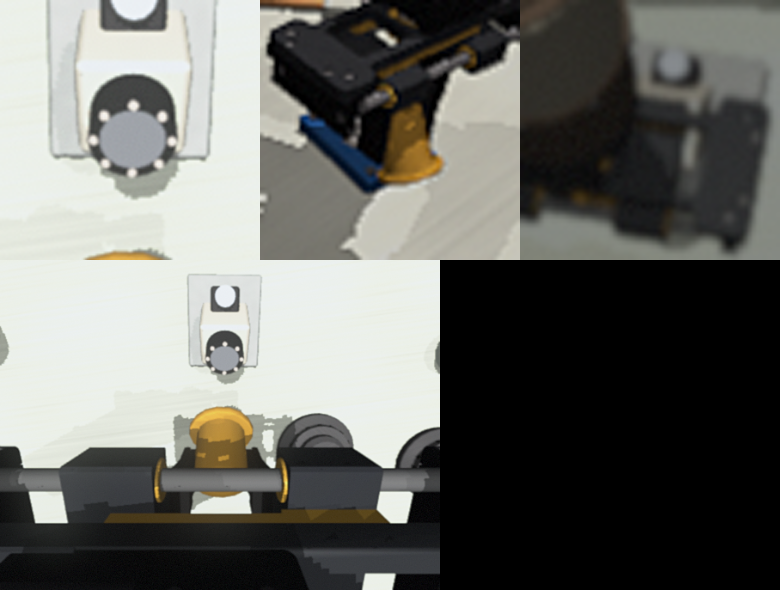

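Wrist view: the lens is centred at (261,113.5), and the camera's foot and head line up with the image columns, so the yaw matches. The sleeve is tilted with its flange towards the lens.

```bash
python3 - <<'E'
from h import *
s=r.sense();t=s['tcp_pos'];w=cap('wrist');L=plane(w,261,113.5,.13);print('lens',L.round(4))
L=.75*L+.25*np.array([.690,.034,.13])
y=np.radians(-7.8);xp=np.array([np.cos(y),np.sin(y),0]);th=np.radians(35)
V=L+.11*(-np.sin(th)*xp+[0,0,np.cos(th)])
T=V-.013*(np.sin(th)*xp-[0,0,np.cos(th)])-.0007*xp-[0,0,.002]
print(V.round(4),T.round(4),((T-t)/.03).round(2),t)
E
python3 tilt.py | head -3
```

```text
lens [0.6879 0.034  0.13  ]
[0.6259 0.0426 0.2201] [0.6178 0.0437 0.2288] [ 0.02 -0.15 -0.25] [0.61730015 0.0480391  0.2363516 ]
13.7 [0.6174 0.0479 0.2363] [-1.2 -0.5 -2.1]
flange front 171 [33.1]
plain rear 275 [45.8]
```

Emit:
servo_tool --pt "0.01 -0.07 -0.1 0 0" --pt "0.02 -0.15 -0.2 0 0" --pt "0.02 -0.15 -0.25 0 0" --pt "0.02 -0.15 -0.25 0 0" --pt "0.02 -0.15 -0.25 0 0"

```text
time_s: 14.17
tcp_pos: [0.6184, 0.0423, 0.2281]
ee_rot: [[0.99, -0.14, -0.001], [-0.14, -0.99, -0.0], [-0.001, 0.0, -1.0]]
wrist_force: [0.5, -0.4, -1.7]
gripper_width: 0.375
gripper_force: 30.0
```

Emit:
servo_tool --pt "0 0 0 0 0" --pt "0 0 0 0 0" --pt "0 0 0 0 0" --pt "0 0 0 0 0" --pt "0 0 0 0 0"

```text
time_s: 14.58
tcp_pos: [0.6185, 0.0426, 0.2285]
ee_rot: [[0.99, -0.139, 0.0], [-0.139, -0.99, 0.0], [0.0, -0.0, -1.0]]
wrist_force: [-0.5, 0.7, -2.0]
gripper_width: 0.37
gripper_force: 30.0
```

Run:
```python
from h import *
s=r.sense();t=s['tcp_pos'];R=s['ee_rot'];print(s['time_s'],t.round(4),s['gripper_width'])
c=cap('scene');G=t+[0,0,.002]+R@[.0007,0,0];im=c['pixels'][:,:,::-1].copy()
u0,v0=proj(c,t).astype(int)-36
k=7;im=cv2.resize(im[v0:v0+72,u0:u0+72],None,fx=k,fy=k,interpolation=cv2.INTER_CUBIC)
for th,col in((25,(255,0,0)),(35,(0,0,255)),(45,(0,255,0))):
    a=np.radians(th);z=np.array([0,0,1])*np.cos(a)-R[:,0]*np.sin(a);x=np.cross(R[:,1],z);x/=np.linalg.norm(x);y=np.cross(z,x)
    P=lambda h,rd:np.array([(proj(c,G+h*z+rd*(np.cos(q)*x+np.sin(q)*y))-[u0,v0]+.5)*k for q in np.linspace(0,6.28,40)]).astype(int)
    cv2.polylines(im,[P(-.036,.023)],True,col,1);cv2.polylines(im,[P(.010,.017)],True,col,1)
cv2.imwrite('pics/g.png',im)
```

```text
14.5833 [0.6185 0.0426 0.2285] 0.3696628333654774
```

View pics/g.png

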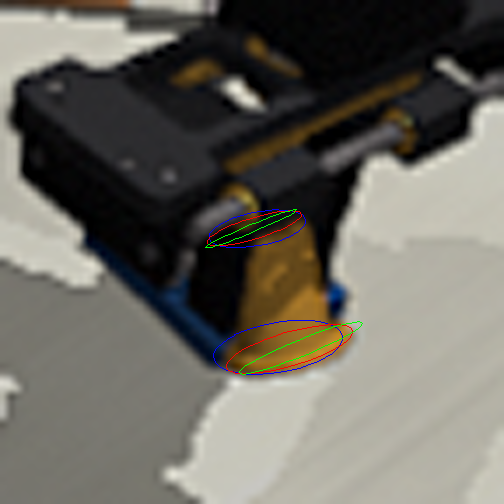

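Scene crop: the flange spans columns 225 to 352, which matches the 35° outline (226 to 352). The sleeve is held still at the view point, so I'm handing in.

```bash
python3 -c "
from station import r
print(r.finish_job())"
```

```text
the job is handed in; nothing more can be done
None
```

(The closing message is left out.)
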